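Change over the reagent bottle on the sampling station

ROBOT

A 6-joint arm with a two-finger parallel gripper is mounted at the origin on the work surface. World frame = base frame: x ahead of the robot, y to its left, z up, the work surface at z = 0. Lengths are in m, angles in rad, forces in N, time in s.
With the tool pointing down it reaches from about 0.3 to 0.875 m from the base axis. Payload 6.4 kg.
Tool frame: the origin (TCP) lies midway between the tips of the shut fingers; the grasp point (between the pads) lies 19 mm behind it; z points along the fingers, y is the line along which they close (so a half turn about z gives the same grasp; the last joint's range is limited). The gripper opens to 85 mm and grips with 20 to 120 N. Pads are 22 mm wide; open, the fingers measure 114 mm over their backs; the gripper's body (76 mm by 85 mm) begins 54 mm behind the grasp point. The pads swing forward as they close: fully open they stand 13 mm farther back than shut.
Start: joints at [-1.511, 0.181, 1.607, -0, 1.354, -0.206], TCP at [0.151, -0.555, 0.231] pointing down, gripper open.
Joint ranges: [-2.99, 2.99], [-0.89, 2.07], [0.3, 2.58], [-1.14, 4.28], [0, 2.63], [-3.12, 3.12]. Speed limits (rad/s): [2.57, 2.57, 3.01, 3.14, 3.14, 3.14].

INTERFACE

Orientations are given as a unit quaternion [w, x, y, z].
In Python, from bench import * gives the robot as it stands.
- The arm moves only by the tool play_rows, never from a script. Its argument "plan" is a list of rows, each a list of 3 entries, a list of its own where there are three numbers: the finger opening in mm, from 0 to 85.4, then the shift along the tool's x, y, z normalised to -1 to 1, where 1 is 40 cm, then the turn about the tool's z normalised to -1 to 1, where 1 is pi rad. A call has 1 to 10 rows; each row is the pose to reach, as a shift and turn from the pose commanded when the call began, along the tool's axes at that moment, turning the shorter way round; what a row does not reach only later rows make up. A row lasts 1/10 s, in which the tool goes at most 50 mm and 8.59 degrees, less where a joint would pass 70% of its speed; a pose out of reach is approached as far as the arm can. A call with a number of a shift or a turn outside -1 to 1 is refused whole. A call with a gripper value outside its range is refused whole. The fingers move at their own pace and stop on an object; the grip force is fixed at half the most. Time passes only in rows, so rows that repeat a pose let the fingers close. It gives the time, the measured TCP pose, the force, the opening and the grip force at its end, in the units of the state.
- get_obs(): the state, without advancing time (a new reading comes with each control period).
- camera(name): name is "side" or "top"; returns a dict with "image" (420x560x3 uint8, red, green, blue), "range_z" (420x560 float32, m along the optical axis (not along the pixel's ray), 0 where there is no reading), "intrinsics" (3x3 intrinsics, pixels), "k1" (the pictures are not rectified: a ray, as slopes to the right and down, at radius r is drawn at 1 + k1 r^2 times it, then the intrinsics apply), "rvec" (rotation vector, rad) and "tvec" (3), from world to camera coordinates, as OpenCV has them. Camera axes: x right, y down, z forward; pixel columns grow to the right and rows downward; lengths in m; the calibration is good to about 2 mm. A picture is of the moment at which its call begins.
- hand_in(): hands the job in; it is judged then, once.
Trained networks look in a picture, given as the dict that the camera call returned (one of the last four; its "shot" number tells which), for a name from the list of things; names that differ only in an ending like _2 or _b are one class to them, and where a whole thing is asked for, a point or a joint stands for the part that bears it (a point fixed in the world has none). Each returns a list of dicts, best first, with "conf" (0 to 1); they miss things now and then, are a little off and sometimes report something else, mostly with a low value. They report only what shows in the picture. A call takes as long as a camera call.
- search_frame(picture, label): "rect" ([centre column, centre row, width, height] in pixels, round what is visible of it).
- masks_of(picture, label): "mask" (420x560 bool, what is visible of it) and "rect" ([centre column, centre row, width, height] in pixels, round what is visible of it).
The state is a dict: "time_s": time; "q": joint angles; "dq": joint speeds; "joint_efforts": joint torques, N m; "eef_pos": TCP position; "eef_rot": TCP orientation; "wrist_force": force on the tool from outside, world axes, zero at the start; "torque": the same for the moment, N m; "opening": opening from 0.0 (shut) to 1.0 (fully open); "grasp_force": force on a finger pad.
Only numpy, scipy, OpenCV 4.12 (cv2) and the standard library are available. Lean on these libraries where they do the work, as an engineer would, in place of code of your own. Each camera call takes 0.05 s, during which the arm holds its last target. There are 200 camera calls.

TASK

Change the sampling station over to the fresh reagent, never having two bottles open at once: first press the raised cap of the round bottle fully shut, gently so that the bottle is not driven to the bottom of its sprung seat, then pull the cap of the square bottle up until it is fully open, and last slide the carriage along the rail until it stands centred on the square bottle. Leave the slim bottle shut and do not shift the things standing around.

Things in the scene. Friction and masses are not known exactly. Their poses are not given: they have to be found in the camera images.
- station: the reagent station, fixed: grey base plate 150 x 380 x 12 mm, two posts 14 mm wide at station y = +163 and -183 mm carrying a rail. Origin on the table; station x points to the back, y along the rail. Three bottles stand at station y = -85, 0 and +85 mm in any order, each leaning 25 degrees towards station -x (the robot's side); shut cap tops are at about station x = -12, z = 138 mm
- rail_mid (a point): middle of the rail's top face. Aluminium bar along station y, 360 mm long, 28 mm deep (station x from +8 to +36 mm), 16 mm thick, underside 228 mm above the table. It overhangs the bottles close behind the caps: with the tool straight down the gripper's body would hit it, so come in along the cap's axis. Axes as the station's
- carriage (a joint): position of the black pick-up carriage along the rail (m): 0 to 0.24, growing along station +y; at value v the carriage's centre is at station y = v - 0.135. Slides with 2 to 3 N of friction and stays where it is left
- carriage_top (a point): centre of the top of the carriage's upright black grip, 28 mm (station x) by 18 mm (station y) and 36 mm tall, on the middle of the carriage on top of the rail (grip top about 288 mm above the table). Axes as the station's
- cap_round (a joint): cap of the round bottle (cylindrical white body, 58 mm across, 60 mm long), the used one, whose cap stands up at the start: 0 = fully shut, 0.018 m = pulled fully open; a detent holds it at either end (about 10 N along the bottle's axis to snap it over) and it stays on the bottle
- cap_round_top (a point): centre of the top face of the cap of the round bottle; z points out along the bottle's axis, y along the rail. The cap is a ribbed white cylinder 30 mm across and 30 mm tall with a rim 33 mm across at its top 5 mm; when shut its lower edge is 2 mm above the bottle's shoulder
- bottle_round (a joint): how far the round bottle has sunk into its sprung seat along its own axis (m): 0 at rest, 0.012 at the bottom. About 4 N starts it, then 2 N per mm; it springs back
- bottle_round_shoulder (a point): point on the axis of the round bottle (cylindrical white body, 58 mm across, 60 mm long), the used one, whose cap stands up at the start, at its shoulder 68 mm above its base; z out along the axis, as for the cap
- cap_square (a joint): cap of the square bottle (white body of 56 x 56 mm square section, 60 mm long), the fresh one, cap shut at the start: 0 = fully shut, 0.018 m = pulled fully open; a detent holds it at either end (about 10 N along the bottle's axis to snap it over) and it stays on the bottle
- cap_square_top (a point): centre of the top face of the cap of the square bottle; z points out along the bottle's axis, y along the rail. The cap is a ribbed white cylinder 30 mm across and 30 mm tall with a rim 33 mm across at its top 5 mm; when shut its lower edge is 2 mm above the bottle's shoulder
- bottle_square (a joint): how far the square bottle has sunk into its sprung seat along its own axis (m): 0 at rest, 0.012 at the bottom. About 4 N starts it, then 2 N per mm; it springs back
- bottle_square_shoulder (a point): point on the axis of the square bottle (white body of 56 x 56 mm square section, 60 mm long), the fresh one, cap shut at the start, at its shoulder 68 mm above its base; z out along the axis, as for the cap
- cap_slim (a joint): cap of the slim bottle (thin white cylinder, 32 mm across), the spare, cap shut: 0 = fully shut, 0.018 m = pulled fully open; a detent holds it at either end (about 10 N along the bottle's axis to snap it over) and it stays on the bottle
- cap_slim_top (a point): centre of the top face of the cap of the slim bottle; z points out along the bottle's axis, y along the rail. The cap is a ribbed white cylinder 30 mm across and 30 mm tall with a rim 33 mm across at its top 5 mm; when shut its lower edge is 2 mm above the bottle's shoulder
- bottle_slim (a joint): how far the slim bottle has sunk into its sprung seat along its own axis (m): 0 at rest, 0.012 at the bottom. About 4 N starts it, then 2 N per mm; it springs back
- bottle_slim_shoulder (a point): point on the axis of the slim bottle (thin white cylinder, 32 mm across), the spare, cap shut, at its shoulder 68 mm above its base; z out along the axis, as for the cap
- jar: bystander: small closed jar, 42 mm across, 60 mm tall, beside the station at its -y end; origin at the centre of its underside
- carton: bystander: paper carton 50 x 75 x 90 mm beside the station at its +y end; origin at the centre of its underside
- tray: bystander: open white cuvette tray 70 x 100 x 28 mm, in front of the station; origin at the centre of its underside
- marker: bystander: lying marker pen, 112 mm long, 15 mm thick, in front of the station; origin at the underside, 45 mm from its rear end
- beaker: bystander: clear beaker 60 mm across, 70 mm tall, behind the station; origin at the centre of its underside
- tip_box: bystander: grey tip box 85 x 120 x 50 mm, behind the station; origin at the centre of its underside

How it is judged:
On the way, in this order (a step that is already met when the one before it is completed fails the run):
1. the round bottle's cap is fully shut (value of joint cap_round below 0.002 m), for 0.2 s.
2. the square bottle's cap is fully open (value of joint cap_square above 0.0155 m), for 0.2 s.
3. the carriage stands centred on the square bottle (y of carriage_top in the frame of bottle_square_shoulder between -0.006 and 0.006 m), for 0.2 s.
At the end, for the whole second after the job is handed in: Round and slim caps shut (within 2 mm of home), square cap open (within 2.5 mm of its upper stop), the carriage at rest within 6 mm of the square bottle's axis along the rail, all bottles back up in their seats (within 2 mm) (all of step 3 and value of joint each of cap_round, cap_slim, bottle_round, bottle_square, bottle_slim below 0.002 m and value of joint cap_square above 0.0155 m and velocity of joint carriage between -0.01 and 0.01 m/s); the robot touches nothing.
It fails at once if a bottle is driven down to the bottom of its sprung seat (more than 10.5 mm, about 25 N) (value of joint any of bottle_round, bottle_square, bottle_slim above 0.0105 m).
It fails at once if two bottles are open at once (both the round and the square cap more than 9 mm up) (value of joint each of cap_round, cap_square above 0.009 m).
It fails at once if the slim bottle's cap is pulled up by more than 5 mm (value of joint cap_slim above 0.005 m).
It fails at once if one of the things standing around is shifted by more than 30 mm (distance of any of jar, carton, tray, marker, beaker, tip_box from where it was at the start of the episode above 0.03 m).
It also fails if it takes over 64 s, if anything falls off the work surface, if the arm or the gripper's body presses on something with over 40 N, if the wrist force passes 120 N, or if a joint passes its speed limit or range.

## Working session

There is one attempt and no reset: what is moved stays moved. The work goes in short steps, Python scripts to look and compute and a tool call to move; the robot and the scene stay as the last step left them, time stands still between calls to the robot, and variables do not carry over. Pictures are saved under pics/ and viewed, at most 10 in all, crops included, and the job is handed in when it is done.

Besides the shell and the picture viewer there is one more tool, called after ">>>" by a JSON object that holds its "method" and its "body", one argument or row to a line. play_rows: Moves the arm, as the interface text tells. Its arguments: {"type":"object","properties":{"plan":{"type":"array","items":{"type":"array"}}},"required":["plan"]}

```bash
mkdir -p pics; ls; cat > h.py <<'E'
from bench import *
import numpy as np, cv2
def cam(n,save=None):
    c=camera(n)
    if save: cv2.imwrite('pics/'+save,c['image'][:,:,::-1])
    return c
def RT(c):
    return cv2.Rodrigues(np.array(c['rvec'],float))[0],np.array(c['tvec'],float).ravel()
def cloud(c):
    K=np.array(c['intrinsics']);z=c['range_z'];h,w=z.shape
    u,v=np.meshgrid(np.arange(w),np.arange(h))
    p=np.stack([u,v],-1).reshape(-1,1,2).astype(np.float64)
    x=cv2.undistortPoints(p,K,np.array([c['k1'],0,0,0.])).reshape(h,w,2)
    P=np.dstack([x*z[...,None],z]);R,t=RT(c)
    W=(P-t)@R; W[z<=0]=np.nan
    return W
def proj(c,X):
    return cv2.projectPoints(np.array(X,float).reshape(-1,1,3),np.array(c['rvec'],float),np.array(c['tvec'],float),np.array(c['intrinsics']),np.array([c['k1'],0,0,0.]))[0].reshape(-1,2)
E
python3 - <<'E'
from h import *
o=get_obs();print({k:np.round(v,3) for k,v in o.items()})
for n in['side','top']:
    c=cam(n,n+'0.png');R,t=RT(c);print(n,c['k1'],-R.T@t,R[2]);W=cloud(c)
    for l in ['station','rail_mid','carriage','carriage_top','cap_round','cap_square','cap_slim','bottle_round','bottle_square','bottle_slim','jar','carton','tray','marker','beaker','tip_box']:
        try: r=masks_of(c,l)
        except Exception as e: print(l,e);continue
        for d in r[:2]:
            print(l,round(d['conf'],2),np.round(d['rect']),np.round(np.nanmedian(W[d['mask']],0),3),np.round(np.nanmax(W[d['mask']],0),3))
E
```

```text
pics
{'time_s': np.float64(0.0), 'q': array([-1.511,  0.182,  1.608, -0.   ,  1.354, -0.206]), 'dq': array([-0.002, -0.001,  0.001, -0.001, -0.   , -0.001]), 'joint_efforts': array([ 1.0000e-03, -4.4486e+01, -3.5134e+01, -0.0000e+00,  9.0000e-03,
       -0.0000e+00]), 'eef_pos': array([ 0.151, -0.554,  0.23 ]), 'eef_rot': array([-0.001,  0.991,  0.133,  0.   ]), 'wrist_force': array([-0.035, -0.558, -0.24 ]), 'torque': array([0.002, 0.011, 0.003]), 'grasp_force': np.float64(0.0), 'opening': np.float64(1.003)}
side -0.01103718595763108 [0.58923372 0.65071426 0.91747073] [ 0.01958486 -0.64277169 -0.76580741]
station 0.89 [284. 200.  52. 161.] [0.601 0.026 0.015] [0.68  0.166 0.293]
station 0.4 [228. 246.  22.  32.] [0.753 0.046 0.048] [0.792 0.083 0.076]
rail_mid 0.79 [282. 201.  57. 162.] [0.601 0.027 0.015] [0.682 0.162 0.293]
rail_mid 0.59 [332. 201.  30.  16.] [ 0.448 -0.15   0.013] [ 0.505 -0.134  0.019]
carriage 0.62 [286. 135.  15.  26.] [ 0.604 -0.181  0.268] [ 0.626 -0.169  0.293]
carriage_top 0.78 [286. 137.  14.  28.] [ 0.604 -0.181  0.263] [ 0.626 -0.169  0.293]
cap_square 
[... 2250 characters left out ...]
 -0.128  0.163]
bottle_slim 0.6 [283. 227.  18.  23.] [0.571 0.027 0.133] [0.596 0.042 0.147]
jar 0.94 [416. 225.  23.  18.] [ 0.575 -0.281  0.058] [ 0.596 -0.266  0.063]
jar 0.18 [337. 216. 201.  72.] [ 0.592 -0.053  0.013] [0.681 0.13  0.291]
carton 0.61 [204. 214.  44.  32.] [0.611 0.19  0.089] [0.642 0.25  0.095]
tray 0.78 [294. 282.  48.  40.] [ 0.45  -0.004  0.003] [0.493 0.049 0.031]
tray 0.15 [320. 225.  24.  19.] [ 0.575 -0.054  0.113] [ 0.596 -0.03   0.243]
marker 0.72 [358. 282.  21.  51.] [ 0.453 -0.152  0.012] [ 0.505 -0.132  0.019]
beaker 0.95 [269. 154.  27.  28.] [0.759 0.051 0.028] [0.799 0.081 0.074]
tip_box 0.72 [283. 228.  16.  23.] [0.571 0.026 0.135] [0.595 0.04  0.147]
```

```bash
python3 - <<'E'
from h import *
Ws=[]
for n in['side','top']:
    c=cam(n);W=cloud(c).reshape(-1,3);W=W[~np.isnan(W[:,0])];Ws.append(W)
    im=c['image'][:,:,::-1]
    cr=im[110:330,190:370] if n=='side' else im[130:320,180:440]
    cv2.imwrite(f'pics/{n}1.png',cv2.resize(cr,None,fx=2.7,fy=2.7,interpolation=cv2.INTER_CUBIC))
    m=(W[:,2]>.235)&(W[:,2]<.25)&(W[:,0]>.5)&(W[:,0]<.7)&(abs(W[:,1]+.05)<.22)
    r=W[m];d=np.linalg.svd(r-r.mean(0))[2][0];d*=np.sign(d[1]);q=(r-r.mean(0))@d
    nrm=np.array([d[1],-d[0],0]);x=r@nrm
    print(n,'rail',len(r),r.mean(0).round(4),'dir',d.round(4),'yaw deg',np.degrees(np.arctan2(-d[0],d[1])),'x range',np.percentile(x,[2,50,98]).round(4),'ends',r[q.argmin()].round(3),r[q.argmax()].round(3),'z',np.median(r[:,2]))
    # carriage
    m=(W[:,2]>.283)&(W[:,2]<.3)&(W[:,0]>.5)&(abs(W[:,1]+.18)<.05); k=W[m]
    print('grip top',len(k),k.mean(0).round(4),k.min(0).round(4),k.max(0).round(4))
    a=np.radians(25);ax=np.array([-np.sin(a),0,np.cos(a)])
    for nm,y in [('round',-.141),('square',-.057),('slim',.027)]:
        m=(abs(W[:,1]-y)<.022)&(abs(W[:,0]-.568)<.03)&(W[:,2]>.1)&(W[:,2]<.18);k=W[m]
        h=k@ax; top=k[h>np.percentile(h,97)-.004]
        print(nm,len(top),'c',top.mean(0).round(4),top.min(0).round(4),top.max(0).round(4),'normal',np.linalg.svd(top-top.mean(0))[2][2].round(3))
E
```

```text
side rail 935 [ 0.6006 -0.0161  0.2454] dir [-0.0095  1.     -0.0024] yaw deg 0.5462876995060634 x range [0.5869 0.6004 0.6139] ends [ 0.621 -0.193  0.249] [0.587 0.111 0.244] z 0.2454422078386987
grip top 60 [ 0.6014 -0.1846  0.2884] [ 0.5878 -0.1947  0.2833] [ 0.615  -0.1775  0.2922]
round 67 c [ 0.5604 -0.1435  0.1558] [ 0.5466 -0.1615  0.1481] [ 0.576  -0.1288  0.1629] normal [-0.397 -0.01   0.918]
square 73 c [ 0.5678 -0.0579  0.1397] [ 0.555  -0.0763  0.1319] [ 0.5804 -0.0423  0.1461] normal [ 0.408 -0.035 -0.912]
slim 84 c [0.5669 0.0259 0.1395] [0.5525 0.0103 0.1308] [0.5819 0.0409 0.1468] normal [ 0.446 -0.019 -0.895]
top rail 2685 [ 0.5981 -0.053   0.2431] dir [-0.0033  1.     -0.001 ] yaw deg 0.18872909944901783 x range [0.5845 0.5979 0.6118] ends [ 0.605 -0.249  0.24 ] [0.586 0.111 0.239] z 0.2430782207830501
grip top 156 [ 0.5986 -0.1865  0.2868] [ 0.5853 -0.1962  0.283 ] [ 0.6122 -0.1779  0.2899]
round 168 c [ 0.5584 -0.1433  0.1537] [ 0.5436 -0.159   0.1456] [ 0.5714 -0.1274  0.1611] normal [-0.431  0.007  0.902]
square 164 c [ 0.5648 -0.0584  0.1371] [ 0.5514 -0.0735  0.1297] [ 0.5795 -0.0424  0.1456] normal [-0.439 -0.019  0.898]
slim 131 c [0.5642 0.0261 0.1375] [0.5503 0.0115 0.1297] [0.5785 0.0404 0.1457] normal [ 0.428 -0.008 -0.904]
```

View pics/side1.png

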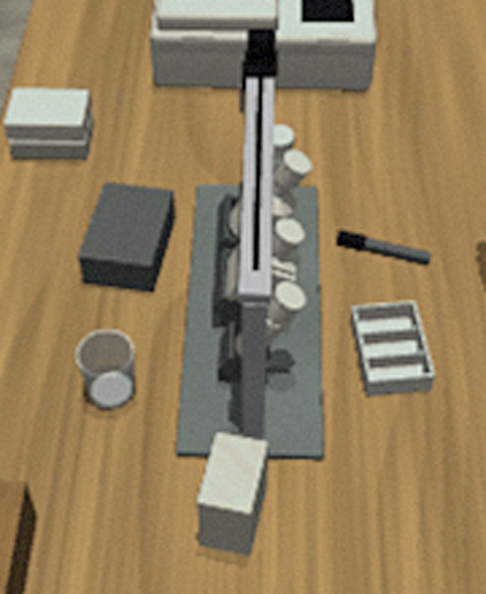

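View pics/top1.png

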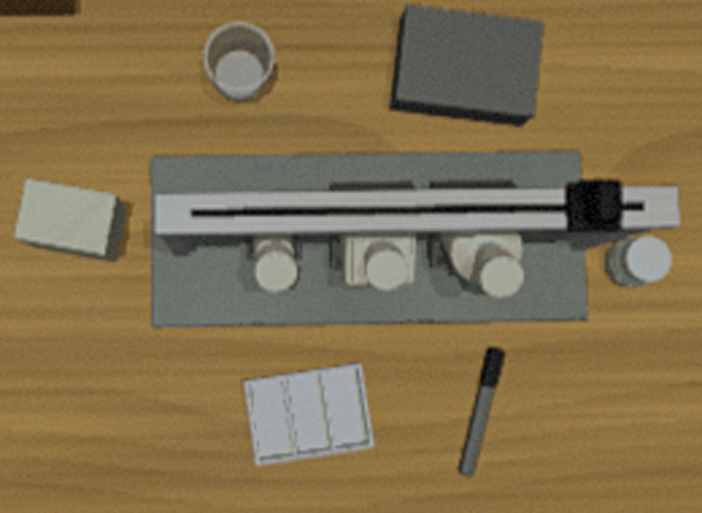

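The two views show the round bottle (raised cap) at the −y end at about top-view pixel (366,228), the square bottle in the middle at (323,228) and the slim one at (282,226). The carriage is at (401,206). The measured heights match the text: rail 0.244, cap tops 0.138 and grip 0.288.

The moves cannot tilt the tool, so I'll turn it to point the fingers along x and work with the rear finger from in front of the rail.

>>> {"method": "play_rows", "body": {
  "plan": [
    [40, [0.99, -0.795, -0.075], -0.415],
    [40, [0.99, -0.795, -0.075], -0.415],
    [40, [0.99, -0.795, -0.075], -0.415],
    [40, [0.99, -0.795, -0.075], -0.415],
    [40, [0.99, -0.795, -0.075], -0.415],
    [40, [0.99, -0.795, -0.075], -0.415],
    [40, [0.99, -0.795, -0.075], -0.415],
    [40, [0.99, -0.795, -0.075], -0.415],
    [40, [0.99, -0.795, -0.075], -0.415],
    [40, [0.99, -0.795, -0.075], -0.415]
  ]
}}

```text
time_s: 2.8
eef_pos: [0.4454, -0.1492, 0.2613]
eef_rot: [0.001, 0.707, 0.708, 0.0]
wrist_force: [0.7, -0.9, 0.3]
opening: 0.466
grasp_force: 0.0
```

>>> {"method": "play_rows", "body": {
  "plan": [
    [40, [0, 0, 0], 0],
    [40, [0, 0, 0], 0],
    [40, [0, 0, 0], 0]
  ]
}}

```text
time_s: 3.1
eef_pos: [0.444, -0.1517, 0.2606]
eef_rot: [-0.0, 0.708, 0.706, -0.0]
wrist_force: [0.7, 0.7, -0.4]
opening: 0.471
grasp_force: 0.0
```

```bash
python3 - <<'E'
from h import *
for n in ['side','top']:
    c=cam(n);W=cloud(c);p=np.array(get_obs()['eef_pos'])
    m=(abs(W[...,0]-p[0])<.09)&(abs(W[...,1]-p[1])<.07)&(W[...,2]>.2);k=W[m]-p
    for z in np.arange(-.01,.16,.01):
        s=k[(k[:,2]>=z)&(k[:,2]<z+.01)]
        if len(s)>3: print(n,round(z,3),len(s),'x',s[:,0].min().round(4),s[:,0].max().round(4),'y',s[:,1].min().round(4),s[:,1].max().round(4),'front',np.sort(np.round(s[:,0]*1e3/4).astype(int)*4)[::max(1,len(s)//10)])
    if n=='side': cv2.imwrite('pics/g.png',cv2.resize(c['image'][60:240,250:400,::-1],None,fx=4,fy=3.3,interpolation=cv2.INTER_CUBIC))
E
```

```text
side 0.0 14 x -0.0269 0.0341 y -0.01 0.0107 front [-28 -24 -24 -20 -20 -20 -16 -16 -16  24  28  28  28  36]
side 0.01 34 x -0.0304 0.0352 y -0.008 0.0112 front [-32 -28 -24 -20 -20 -16 -16  24  28  28  32  36]
side 0.02 43 x -0.0302 0.0363 y -0.0119 0.0108 front [-32 -28 -24 -20 -16  24  24  28  32  32  36]
side 0.03 32 x -0.0308 0.0365 y -0.0033 0.0132 front [-32 -28 -24 -20 -20 -16  24  28  28  32  36]
side 0.04 46 x -0.0484 0.0407 y -0.0084 0.013 front [-48 -36 -32 -28 -24 -20 -20 -16  28  32  36  40]
side 0.05 114 x -0.0491 0.0545 y -0.0125 0.0124 front [-48 -44 -36 -32 -24  24  32  36  40  44  52]
side 0.06 78 x -0.0548 0.0582 y -0.018 0.0159 front [-56 -48 -44 -44 -40 -20  24  32  32  48  52  60]
side 0.07 108 x -0.0562 0.0618 y -0.0144 0.0175 front [-56 -48 -44 -20 -16   0  20  24  28  48  56]
side 0.08 107 x -0.0611 0.0649 y 0.0011 0.0183 front [-60 -52 -48 -20 -12   0   8  16  24  28  56]
side 0.09 155 x -0.0643 0.0683 y -0.0063 0.0218 front [-64 -56 -48 -28 -16  -8   8  24  36  56  64]
side 0.1 232 x -0.0621 0.0685 y -0.0128 0.0219 front [-64 -52 -40 -20  -8   4  20  32  48
[... 1096 characters left out ...]
603 y 0.0068 0.0169 front [16 24 24 24 28 28 44 48 48 52 56 56 60]
top 0.08 26 x 0.0208 0.0634 y -0.0129 0.0166 front [20 24 24 44 48 48 52 52 52 52 56 60 60]
top 0.09 82 x 0.0307 0.0664 y -0.0125 0.0129 front [32 48 48 52 52 56 56 60 64 68 68]
top 0.1 179 x 0.0326 0.0664 y -0.013 0.0116 front [32 40 44 48 52 56 60 60 60 64 64]
top 0.11 25 x 0.0344 0.0419 y -0.0065 0.0106 front [36 36 36 36 36 36 36 40 40 40 40 40 40]
top 0.13 67 x -0.0168 0.0366 y 0.0068 0.0371 front [-16  -8  -4   0   4   8  12  20  24  32  36  36]
top 0.14 70 x -0.0123 0.0368 y 0.0062 0.037 front [-12  -4   0   8  12  16  24  28  32  36]
top 0.15 64 x -0.0092 0.0358 y 0.0106 0.0371 front [-8 -4  0  4  8 12 16 20 24 28 32]
```

View pics/g.png

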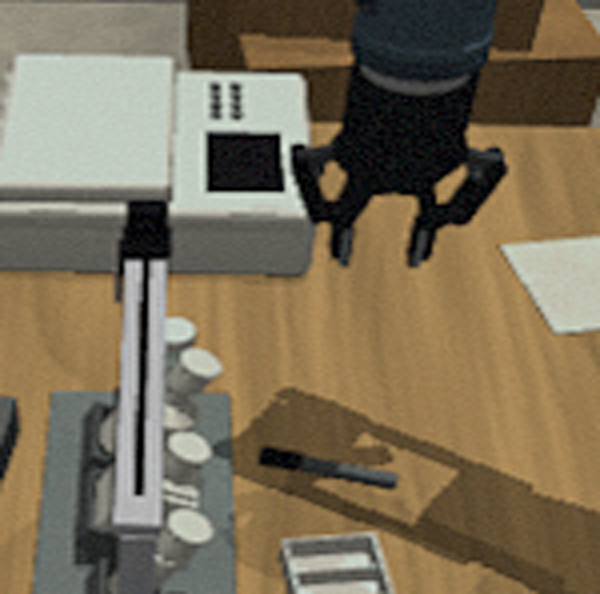

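The picture shows a linkage gripper at crop pixels (400,130). Its elbows stick out about 66 mm along the closing axis, but the palm is only about ±22 mm deep across it up to about 115 mm above the tips. So the fingers should close along y instead, which nearly centres the tool on the caps with the palm in front of the rail.

>>> {"method": "play_rows", "body": {
  "plan": [
    [0, [0.02, 0.26, 0], 0.5],
    [0, [0.02, 0.26, 0], 0.5],
    [0, [0.02, 0.26, 0], 0.5],
    [0, [0.02, 0.26, 0], 0.5],
    [0, [0.02, 0.26, 0], 0.5],
    [0, [0.02, 0.26, 0], 0.5],
    [0, [0.02, 0.26, 0.15], 0.5],
    [0, [0.02, 0.26, 0.15], 0.5],
    [0, [0.02, 0.26, 0.15], 0.5],
    [0, [0.02, 0.26, 0.15], 0.5]
  ]
}}

```text
time_s: 4.2
eef_pos: [0.5474, -0.1449, 0.1999]
eef_rot: [-0.0, 1.0, 0.03, -0.001]
wrist_force: [0.1, 0.7, -0.5]
opening: 0.004
grasp_force: 0.0
```

>>> {"method": "play_rows", "body": {
  "plan": [
    [0, [0, 0, 0], 0.02],
    [0, [0, 0, 0], 0.02],
    [0, [0, 0, 0], 0.02]
  ]
}}

```text
time_s: 4.5
eef_pos: [0.5481, -0.1444, 0.2007]
eef_rot: [0.0, 1.0, 0.003, -0.0]
wrist_force: [-1.0, 0.0, 0.0]
opening: 0.001
grasp_force: 0.0
```

```bash
python3 - <<'E'
from h import *
for n in ['top','side']:
    c=cam(n);W=cloud(c);o=get_obs();p=np.array(o['eef_pos']);q=o['eef_rot']
    print(p,q,np.degrees(2*np.arctan2(q[2],q[1])))
    m=(abs(W[...,0]-p[0])<.09)&(abs(W[...,1]-p[1])<.08)&(W[...,2]>.192);k=W[m]-p
    for z in np.arange(-.01,.15,.01):
        s=k[(k[:,2]>=z)&(k[:,2]<z+.01)]
        if len(s)>3: print(n,round(z,3),len(s),'x',np.percentile(s[:,0],[1,5,50,95,99]).round(3),'y',s[:,1].min().round(4),s[:,1].max().round(4))
    if n=='side': cv2.imwrite('pics/g2.png',cv2.resize(c['image'][80:260,230:380,::-1],None,fx=4,fy=3.3,interpolation=cv2.INTER_CUBIC))
E
```

```text
[ 0.54818252 -0.14414401  0.20075625] [ 2.09182517e-05  9.99994204e-01  3.40452338e-03 -2.78757892e-05] 0.3901303956932544
top 0.02 5 x [0.037 0.037 0.037 0.037 0.037] y 0.0337 0.0488
top 0.03 43 x [0.036 0.037 0.037 0.064 0.064] y 0.0039 0.0799
top 0.04 609 x [0.037 0.038 0.05  0.063 0.064] y -0.0037 0.08
top 0.06 5 x [-0.012 -0.012 -0.01  -0.009 -0.008] y 0.0299 0.0324
top 0.07 15 x [-0.012 -0.012 -0.007  0.011  0.011] y 0.0339 0.0376
top 0.08 65 x [-0.013 -0.012 -0.006  0.01   0.01 ] y 0.04 0.0608
top 0.09 100 x [-0.012 -0.011  0.001  0.01   0.012] y 0.0417 0.0606
top 0.1 39 x [-0.01  -0.008  0.     0.005  0.008] y 0.0367 0.0471
top 0.11 30 x [-0.009 -0.008  0.002  0.01   0.01 ] y 0.0351 0.041
top 0.12 10 x [-0.002 -0.002  0.004  0.008  0.009] y 0.035 0.0371
top 0.13 10 x [0.002 0.004 0.011 0.017 0.018] y 0.0319 0.0363
[ 0.54824214 -0.14387293  0.20074537] [-9.62622685e-06  9.99994083e-01  3.43987193e-03 -4.04331684e-05] 0.39418106518475027
side -0.01 5 x [0.072 0.072 0.075 0.075 0.075] y -0.0424 -0.0397
side 0.0 18 x [-0.007 -0.007  0.007  0.075  0.075] y -0.0441 0.009
side 0.01 
[... 242 characters left out ...]
] y -0.0491 0.08
side 0.05 83 x [-0.009  0.001  0.05   0.069  0.07 ] y -0.0586 0.0372
side 0.06 42 x [-0.012 -0.006  0.047  0.066  0.066] y -0.0423 0.0448
side 0.07 60 x [-0.014 -0.012  0.042  0.066  0.066] y -0.0417 0.0528
side 0.08 99 x [-0.013 -0.01   0.042  0.064  0.067] y -0.0517 0.0605
side 0.09 86 x [-0.016 -0.014  0.006  0.05   0.057] y -0.0436 0.0608
side 0.1 62 x [-0.017 -0.017  0.002  0.021  0.021] y -0.0099 0.0507
side 0.11 42 x [-0.008 -0.008  0.003  0.016  0.018] y 0.011 0.0415
side 0.12 29 x [-0.019 -0.008  0.002  0.012  0.014] y 0.0201 0.0378
side 0.13 87 x [-0.033 -0.029  0.005  0.034  0.037] y 0.0009 0.0374
side 0.14 93 x [-0.032 -0.03   0.003  0.035  0.038] y 0.0065 0.0371
```

View pics/g2.png

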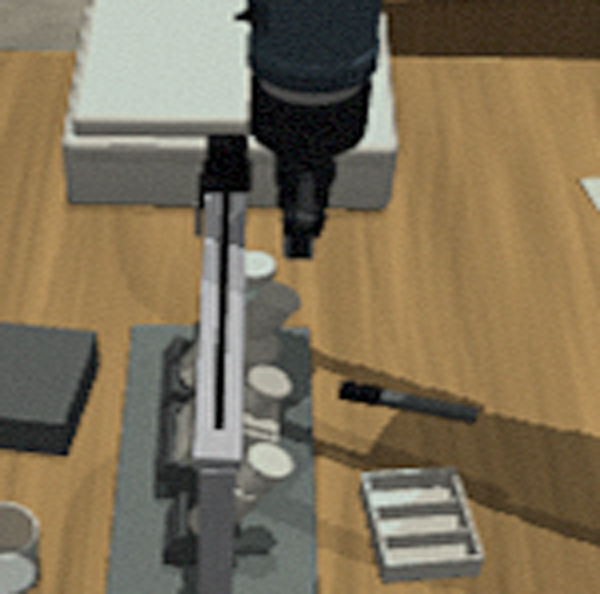

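The side view shows the palm about 20 mm either side of the fingers at crop pixel (300,180), clear of the rail, with the flare only above it. Next I press the round cap slowly.

>>> {"method": "play_rows", "body": {
  "plan": [
    [0, [0.018, 0, 0.05], 0],
    [0, [0.018, 0, 0.09], 0],
    [0, [0.018, 0, 0.1], 0],
    [0, [0.018, 0, 0.105], 0],
    [0, [0.018, 0, 0.11], 0],
    [0, [0.018, 0, 0.115], 0],
    [0, [0.018, 0, 0.12], 0],
    [0, [0.018, 0, 0.12], 0]
  ]
}}

```text
time_s: 5.4
eef_pos: [0.5571, -0.1435, 0.1547]
eef_rot: [0.001, 1.0, 0.003, 0.002]
wrist_force: [-1.0, 1.4, 7.6]
opening: -0.001
grasp_force: 3.5
```

>>> {"method": "play_rows", "body": {
  "plan": [
    [0, [0, 0, 0.003], 0],
    [0, [0, 0, 0.006], 0],
    [0, [0, 0, 0.009], 0],
    [0, [0, 0, 0.009], 0]
  ]
}}

```text
time_s: 5.8
eef_pos: [0.5576, -0.1436, 0.1514]
eef_rot: [0.001, 1.0, 0.003, 0.002]
wrist_force: [1.1, 0.5, 5.8]
opening: -0.002
grasp_force: 2.5
```

>>> {"method": "play_rows", "body": {
  "plan": [
    [0, [0, 0, 0.004], 0],
    [0, [0, 0, 0.008], 0],
    [0, [0, 0, 0.012], 0],
    [0, [0, 0, 0.016], 0],
    [0, [0, 0, 0.018], 0],
    [0, [0, 0, 0.018], 0]
  ]
}}

```text
time_s: 6.4
eef_pos: [0.555, -0.1429, 0.1412]
eef_rot: [-0.0, 1.0, 0.003, -0.001]
wrist_force: [-0.5, -0.0, 0.8]
opening: -0.001
grasp_force: 0.0
```

>>> {"method": "play_rows", "body": {
  "plan": [
    [0, [0, 0, 0.004], 0],
    [0, [0, 0, 0.008], 0],
    [0, [0, 0, 0.011], 0],
    [0, [0, 0, 0.011], 0]
  ]
}}

```text
time_s: 6.8
eef_pos: [0.5555, -0.1431, 0.1373]
eef_rot: [-0.0, 1.0, 0.003, -0.0]
wrist_force: [-0.1, -0.0, 0.3]
opening: 0.004
grasp_force: 0.0
```

>>> {"method": "play_rows", "body": {
  "plan": [
    [0, [0, 0, 0.003], 0],
    [0, [0, 0, 0.006], 0],
    [0, [0, 0, 0.009], 0],
    [0, [0, 0, 0.009], 0]
  ]
}}

```text
time_s: 7.2
eef_pos: [0.5565, -0.1432, 0.135]
eef_rot: [0.0, 1.0, 0.003, 0.001]
wrist_force: [-1.5, 1.4, 6.9]
opening: -0.004
grasp_force: 3.2
```

>>> {"method": "play_rows", "body": {
  "plan": [
    [0, [0, 0, -0.05], 0],
    [20, [0, 0, -0.16], 0],
    [50, [0.01, -0.1, -0.16], 0],
    [50, [0.01, -0.213, -0.16], 0],
    [50, [0.01, -0.213, -0.16], 0],
    [50, [0.01, -0.213, -0.16], 0],
    [50, [0.01, -0.213, -0.16], 0]
  ]
}}

```text
time_s: 7.9
eef_pos: [0.5591, -0.0586, 0.1977]
eef_rot: [0.0, 1.0, 0.003, -0.0]
wrist_force: [0.1, 0.5, 0.3]
opening: 0.583
grasp_force: 0.0
```

```bash
python3 - <<'E'
from h import *
for n in ['side','top']:
    c=cam(n);W=cloud(c).reshape(-1,3)
    if n=='side': print(get_obs()['eef_pos'])
    a=np.radians(25);ax=np.array([-np.sin(a),0,np.cos(a)])
    for nm,y in [('round',-.1435),('square',-.058),('slim',.026)]:
        m=(abs(W[:,1]-y)<.018)&(abs(W[:,0]-.565)<.025)&(W[:,2]>.1)&(W[:,2]<.17);k=W[m]
        if len(k)<20: print(nm,len(k));continue
        h=k@ax; top=k[h>np.percentile(h,97)-.004]
        print(n,nm,len(top),top.mean(0).round(4),'axial',np.median(top@ax).round(4))
E
```

```text
[ 0.55911089 -0.05891342  0.19773637]
side round 23 [ 0.5764 -0.1417  0.1434] axial -0.1139
side square 74 [ 0.5674 -0.0577  0.1394] axial -0.1136
side slim 85 [0.5671 0.0261 0.1396] axial -0.1131
round 0
square 0
top slim 145 [0.5651 0.0262 0.1375] axial -0.1144
```

The round cap measures level with the shut ones. Now I go down over the square cap.

>>> {"method": "play_rows", "body": {
  "plan": [
    [50, [0.003, -0.001, 0.1], 0],
    [50, [0.003, -0.001, 0.15], 0],
    [50, [0.003, -0.001, 0.17], 0],
    [50, [0.003, -0.001, 0.182], 0],
    [50, [0.003, -0.001, 0.182], 0],
    [50, [0.003, -0.001, 0.182], 0]
  ]
}}

```text
time_s: 8.6
eef_pos: [0.5612, -0.058, 0.1264]
eef_rot: [0.0, 1.0, 0.003, 0.001]
wrist_force: [-0.5, -0.3, 0.5]
opening: 0.584
grasp_force: 0.0
```

>>> {"method": "play_rows", "body": {
  "plan": [
    [50, [0.004, 0, 0.006], 0],
    [50, [0.004, 0, 0.006], 0],
    [0, [0.004, 0, 0.006], 0],
    [0, [0.004, 0, 0.006], 0],
    [0, [0.004, 0, 0.006], 0],
    [0, [0.004, 0, 0.006], 0],
    [0, [0.004, 0, 0.006], 0]
  ]
}}

```text
time_s: 9.3
eef_pos: [0.5623, -0.0578, 0.1232]
eef_rot: [0.0, 1.0, 0.003, 0.0]
wrist_force: [0.5, -2.8, 3.8]
opening: 0.343
grasp_force: 59.0
```

>>> {"method": "play_rows", "body": {
  "plan": [
    [0, [-0.002, 0, -0.005], 0],
    [0, [-0.005, 0, -0.01], 0],
    [0, [-0.007, 0, -0.015], 0],
    [0, [-0.009, 0, -0.02], 0],
    [0, [-0.012, 0, -0.025], 0],
    [0, [-0.014, 0, -0.03], 0],
    [0, [-0.016, 0, -0.035], 0],
    [0, [-0.019, 0, -0.04], 0],
    [0, [-0.02, 0, -0.043], 0],
    [0, [-0.02, 0, -0.043], 0]
  ]
}}

```text
time_s: 10.3
eef_pos: [0.5543, -0.0578, 0.14]
eef_rot: [0.0, 1.0, 0.003, 0.001]
wrist_force: [4.5, -4.0, -0.9]
opening: 0.347
grasp_force: 60.1
```

>>> {"method": "play_rows", "body": {
  "plan": [
    [0, [-0.001, 0, -0.002], 0],
    [0, [-0.002, 0, -0.004], 0],
    [0, [-0.002, 0, -0.004], 0],
    [0, [-0.002, 0, -0.004], 0]
  ]
}}

```text
time_s: 10.7
eef_pos: [0.5541, -0.0578, 0.1402]
eef_rot: [0.0, 1.0, 0.003, 0.001]
wrist_force: [12.0, -5.5, -13.4]
opening: 0.345
grasp_force: 60.7
```

>>> {"method": "play_rows", "body": {
  "plan": [
    [0, [0.002, 0, 0.004], 0],
    [50, [0.002, 0, 0.004], 0],
    [50, [0.002, 0, 0.004], 0],
    [50, [0.002, 0, 0.004], 0],
    [50, [0, 0, -0.05], 0],
    [50, [0, 0, -0.15], 0],
    [50, [0, 0, -0.3], 0],
    [50, [0, 0, -0.5], 0],
    [50, [0, 0, -0.5], 0],
    [50, [0, 0, -0.5], 0]
  ]
}}

```text
time_s: 11.7
eef_pos: [0.5554, -0.0579, 0.3491]
eef_rot: [0.002, 1.0, 0.004, 0.006]
wrist_force: [0.1, 0.1, 0.6]
opening: 0.582
grasp_force: 0.0
```

```bash
python3 - <<'E'
from h import *
for n in ['side','top']:
    c=cam(n);W=cloud(c).reshape(-1,3)
    if n=='side': print(get_obs()['eef_pos'])
    a=np.radians(25);ax=np.array([-np.sin(a),0,np.cos(a)])
    for nm,y in [('round',-.1435),('square',-.058),('slim',.026)]:
        m=(abs(W[:,1]-y)<.018)&(abs(W[:,0]-.562)<.025)&(W[:,2]>.1)&(W[:,2]<.18);k=W[m]
        if len(k)<20: print(nm,len(k));continue
        h=k@ax; top=k[h>np.percentile(h,97)-.004]
        print(n,nm,len(top),top.mean(0).round(4),'axial',np.median(top@ax).round(4))
    k=W[(W[:,2]>.283)&(W[:,2]<.3)&(abs(W[:,0]-.6)<.03)&(abs(W[:,1]+.18)<.05)];print(len(k),k.mean(0) if len(k) else '')
E
```

```text
[ 0.55426662 -0.0575551   0.34527856]
side round 64 [ 0.5678 -0.1435  0.1395] axial -0.1134
side square 73 [ 0.56   -0.0577  0.1559] axial -0.0953
side slim 89 [0.5668 0.0265 0.1394] axial -0.1131
56 [ 0.6009075  -0.18539778  0.28836018]
round 0
square 0
top slim 137 [0.5651 0.0262 0.1376] axial -0.1144
0
```

The square cap is fully open (18 mm up) and the other two are shut. Now the carriage.

>>> {"method": "play_rows", "body": {
  "plan": [
    [50, [0.112, 0.319, 0], 0],
    [50, [0.112, 0.319, 0], 0],
    [50, [0.112, 0.319, 0], 0],
    [50, [0.112, 0.319, 0], 0],
    [50, [0.112, 0.319, 0.08], 0],
    [50, [0.112, 0.319, 0.15], 0],
    [50, [0.112, 0.319, 0.19], 0],
    [50, [0.112, 0.319, 0.19], 0],
    [50, [0.112, 0.319, 0.19], 0]
  ]
}}

```text
time_s: 12.7
eef_pos: [0.5987, -0.1843, 0.2657]
eef_rot: [-0.0, 1.0, 0.004, -0.0]
wrist_force: [-0.1, 0.3, 0.6]
opening: 0.589
grasp_force: 0.0
```

>>> {"method": "play_rows", "body": {
  "plan": [
    [0, [0, 0, 0], 0],
    [0, [0, 0, 0], 0],
    [0, [0, 0, 0], 0],
    [0, [0, 0, 0], 0],
    [0, [0, 0, 0], 0],
    [0, [0, 0, 0], 0]
  ]
}}

```text
time_s: 13.3
eef_pos: [0.5995, -0.1852, 0.2675]
eef_rot: [0.001, 1.0, 0.003, 0.001]
wrist_force: [-0.6, 0.0, 5.3]
opening: 0.195
grasp_force: 60.5
```

>>> {"method": "play_rows", "body": {
  "plan": [
    [0, [0, -0.02, -0.002], 0],
    [0, [0, -0.05, -0.002], 0],
    [0, [0, -0.1, -0.002], 0],
    [0, [0, -0.15, -0.002], 0],
    [0, [0, -0.2, -0.002], 0],
    [0, [0, -0.25, -0.002], 0],
    [0, [0, -0.29, -0.002], 0],
    [0, [0, -0.31, -0.002], 0],
    [0, [-0.001, -0.318, -0.002], 0],
    [0, [-0.001, -0.318, -0.002], 0]
  ]
}}

```text
time_s: 14.3
eef_pos: [0.5988, -0.0562, 0.2675]
eef_rot: [-0.0, 1.0, 0.004, 0.002]
wrist_force: [6.4, 1.1, 6.0]
opening: 0.197
grasp_force: 60.5
```

>>> {"method": "play_rows", "body": {
  "plan": [
    [0, [0, 0, 0], 0],
    [0, [0, 0, 0], 0]
  ]
}}

```text
time_s: 14.5
eef_pos: [0.5988, -0.0562, 0.2675]
eef_rot: [-0.001, 1.0, 0.004, 0.002]
wrist_force: [5.8, 2.2, 5.2]
opening: 0.196
grasp_force: 60.5
```

>>> {"method": "play_rows", "body": {
  "plan": [
    [0, [0, 0.004, 0], 0],
    [0, [0, 0.004, 0], 0],
    [0, [0, 0.004, 0], 0],
    [40, [0, 0.004, 0], 0],
    [40, [0, 0.004, 0], 0],
    [40, [0, 0.004, 0], 0],
    [40, [0, 0.004, -0.05], 0],
    [40, [0, 0.004, -0.15], 0],
    [40, [0, 0.004, -0.25], 0],
    [40, [0, 0.004, -0.25], 0]
  ]
}}

```text
time_s: 15.5
eef_pos: [0.5994, -0.0597, 0.373]
eef_rot: [0.001, 1.0, 0.003, 0.005]
wrist_force: [0.5, -0.2, 0.8]
opening: 0.467
grasp_force: 0.0
```

>>> {"method": "play_rows", "body": {
  "plan": [
    [40, [-0.3, 0.4, -0.05], 0],
    [40, [-0.3, 0.4, -0.05], 0],
    [40, [-0.3, 0.4, -0.05], 0],
    [40, [-0.3, 0.4, -0.05], 0],
    [40, [-0.3, 0.4, -0.05], 0],
    [40, [-0.3, 0.4, -0.05], 0],
    [40, [-0.3, 0.4, -0.05], 0]
  ]
}}

```text
time_s: 16.2
eef_pos: [0.4788, -0.2193, 0.3857]
eef_rot: [-0.001, 1.0, 0.004, -0.0]
wrist_force: [0.8, -0.1, 0.6]
opening: 0.466
grasp_force: 0.0
```

```bash
python3 - <<'E'
from h import *
for n in ['side','top']:
    c=cam(n);W=cloud(c).reshape(-1,3)
    if n=='side': print(get_obs()['eef_pos'],get_obs()['wrist_force'])
    a=np.radians(25);ax=np.array([-np.sin(a),0,np.cos(a)])
    for nm,y in [('round',-.1435),('square',-.058),('slim',.026)]:
        m=(abs(W[:,1]-y)<.018)&(abs(W[:,0]-.562)<.023)&(W[:,2]>.1)&(W[:,2]<.18);k=W[m]
        if len(k)<20: print(nm,len(k));continue
        h=k@ax; top=k[h>np.percentile(h,97)-.004]
        print(n,nm,len(top),top.mean(0).round(4),'axial',np.median(top@ax).round(4))
    k=W[(W[:,2]>.283)&(W[:,2]<.3)&(abs(W[:,0]-.6)<.03)&(abs(W[:,1]+.06)<.06)];print('grip',len(k),k.mean(0),k.min(0)[1],k.max(0)[1])
    for l in ['jar','carton','tray','marker','beaker','tip_box']:
        d=masks_of(c,l)[0];print(l,np.round(d['rect']),end=' ')
    print()
E
```

```text
[ 0.47900988 -0.21892302  0.38580879] [ 0.1970973  -0.32583227  0.55751556]
side round 60 [ 0.5685 -0.1436  0.1401] axial -0.1134
side square 70 [ 0.5595 -0.0581  0.1559] axial -0.0952
side slim 84 [0.5663 0.0259 0.139 ] axial -0.1136
grip 67 [ 0.60082765 -0.05578839  0.28849889] -0.06551407912198837 -0.048394237339384916
jar [230. 244.  20.  28.] carton [276. 293.  26.  48.] tray [337. 238.  35.  35.] marker [331. 200.  32.  12.] beaker [227. 246.  20.  31.] tip_box [238. 196.  41.  37.] 
top round 125 [ 0.5662 -0.1427  0.138 ] axial -0.1141
top square 158 [ 0.5577 -0.0584  0.1537] axial -0.0966
top slim 146 [0.5649 0.0258 0.1375] axial -0.1141
grip 159 [ 0.59820316 -0.05810124  0.28677199] -0.06731415425451413 -0.04916571376048272
jar [417. 226.  21.  18.] carton [204. 214.  43.  32.] tray [294. 282.  48.  40.] marker [360. 283.  14.  49.] beaker [268. 152.  30.  29.] tip_box [353. 155.  55.  43.]
```

```bash
python3 -c "
from bench import *
print(hand_in())"
```

```text
the job is handed in; nothing more can be done
None
```

I handed the job in at about 16 s with the round cap pressed shut, then the square cap pulled fully open, then the carriage within about 2 mm of the square bottle's axis; in the last pictures the slim cap is shut and the bystanders are in place, but the hand-in returned no verdict.

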